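# Open the fan filter of a slide viewer

### The job

Open the slide viewer's fan filter for cleaning: press the orange snap tab in until the louvred white lid is released and springs forward a little, then push the lid by its blue ridge, straight away from the tab, until it is wholly off its seat between the aluminium rails, the filter under it is completely uncovered and the lid lies flat on the viewer's rear deck. Press and push with the fingertips only: do not lift the lid, and leave the dropper bottles and the tube cap standing where they are.

Things in the scene. Friction and masses are not known exactly. Their poses are not given: they have to be found in the camera images.
- viewer: Pale grey-blue bench instrument, 310 x 420 x 110 mm, fixed. Origin at bench level under the middle of the filter lane; x points along the lane, from the tab to the bare rear deck (the way the lid is pushed), y left, z up. The flat deck is 110 mm above the bench, x -160 to 150, y -150 to 270 mm. A 20 mm high knob and a toggle switch stand on it at x -130 to -40, y -125 to -95
- landing (a point): middle of the bare deck behind the seat, x = 71, y = 0 in the viewer's frame, on the deck: here the lid is to lie. Bare from x = 0 to 142 mm, then a rim 8 mm high; low side strips, 5 mm high at y = +-49 to +-52, guide the lid's edges there but do not lap over it
- rails (a point): middle of the lid's seat at deck height, x = -52, y = 0 in the viewer's frame. Aluminium rails 8 mm high run beside it from x = -92 to -12 at y = +-43 to +-55 mm and lap over the lid's side edges, so it cannot be lifted there. Spring housings 6 mm high stand at x = -112 to -96, y = +-30 to +-42 mm
- filter (a point): centre of the top face of the filter cartridge (white frame, blue-grey pleats, 64 mm along x by 72 mm along y, 2.5 mm below the deck) that the lid hides at the start; at x = -48, y = 0 in the viewer's frame, so its opening ends at x = -16 mm
- tab (a joint): angle of the orange snap tab, rad: 0 up (latched), at most 0.14 pressed fully in; a spring brings it back. The tooth at its far end blocks the lid; it is clear of the lid beyond about 0.10
- tab_pad (a point): centre of the top of the tab's orange ribbed pad, 30 mm along the lane by 40 wide, 4 mm above the deck. The tab is hinged 27 mm nearer than this point; pressed straight down here the pad sinks about 4 mm to its stop, which takes 4 to 10 N. Within 0.5 s springs ease the lid some 14 mm forward, past the tooth; the tab may then be let go and the lid stays free
- lid: loose white louvred lid, 83 mm along x by 94 mm wide, 6 mm thick with an added ridge, 0.11 kg. Origin at the centre of its underside; axes as the viewer's. Latched it lies at x = -46 mm in the viewer's frame, after release at about -33 mm; it slides on the deck with 0.5 to 3 N
- lid_ridge (a point): middle of the upright near face of the lid's blue thumb ridge, the face to push against. The ridge is 80 mm wide; this face reaches from 7 mm below to 7 mm above this point, which is 13 mm above the deck; the ridge slopes away on the far side
- lid_tail (a point): middle of the near edge of the lid's catch loop, its rearmost point, 23 mm behind the ridge face, 3 mm above the deck (the loop is 36 mm wide and reaches 15 mm behind the lid plate, up to 5 mm above the deck)
- lid_left (a point): near left corner of the lid plate, 2 mm above the deck
- lid_right (a point): near right corner of the lid plate, 2 mm above the deck
- bottle_blue: loose dropper bottle with blue collar, 25 mm wide, 76 mm tall, standing on the viewer's deck right of the lane; origin at the centre of its foot
- bottle_yellow: loose dropper bottle with yellow collar, same size, in a shallow tray on the bench right of the viewer; origin at its foot
- bottle_grey: loose dropper bottle with grey collar, same size, in the same tray; origin at its foot
- tube_cap: loose purple tube cap, 17 mm wide, 20 mm tall, on the viewer's deck right of the lane; origin at its foot

How it is judged:
On the way, in this order (a step that is already met when the one before it is completed fails the run):
1. the snap tab is pressed in and the lid has sprung forward, released, still on its seat (value of joint tab above 0.06 rad and x of lid_tail in the frame of viewer between -0.1 and -0.07 m), for 0.02 s.
2. the lid is pushed off its seat and the filter is fully uncovered (x of lid_tail in the frame of viewer above -0.014 m and x of each of lid_left, lid_right in the frame of viewer above -0.012 m), for 0.1 s.
At the end, for the whole second after the job is handed in: the whole lid, with its catch loop, is beyond the filter opening and clear of the rails, lying at rest and flat (within 4 mm and 0.06 rad) on the viewer's deck (all of step 2 and z of lid in the frame of viewer between 0.106 and 0.114 m and angle between lid's own z axis and vertical below 0.06 rad and linear speed of lid below 0.01 m/s); the robot touches nothing.
It fails at once if the lid is lifted more than 12 mm or tipped up (z of lid in the frame of viewer above 0.122 m or angle between lid's own z axis and vertical above 0.25 rad).
It fails at once if the lid falls off the viewer (z of lid in the frame of viewer below 0.09 m).
It fails at once if a dropper bottle or the tube cap is moved or knocked over (distance of any of bottle_blue, bottle_yellow, bottle_grey, tube_cap from where it was at the start of the episode above 0.015 m or angle between any of bottle_blue, bottle_yellow, bottle_grey, tube_cap's own z axis and vertical above 0.5 rad).
It also fails if it takes over 35 s, if anything falls off the work surface, if the arm or the gripper's body presses on something with over 40 N, if the wrist force passes 120 N, or if a joint passes its speed limit or range.

### The arm

A 6-joint arm with a two-finger parallel gripper is mounted at the origin on the work surface. World frame = base frame: x ahead of the robot, y to its left, z up, the work surface at z = 0. Lengths are in m, angles in rad, forces in N, time in s.
With the tool pointing down it reaches from about 0.35 to 0.725 m from the base axis. Payload 6 kg.
Tool frame: the origin (TCP) lies between the finger pads; the fingertips stand 19 mm ahead of it and the grasp point (between the pads) is the TCP; z points along the fingers, y is the direction in which the jaws open and shut (so a half turn about z gives the same grasp; the last joint's range is limited). The gripper opens to 85 mm and grips with 20 to 120 N. Pads are 22 mm wide; open, the fingers measure 114 mm over their backs; the gripper's body (76 mm by 85 mm) begins 54 mm behind the grasp point. The pads swing forward as they close: fully open they stand 13 mm farther back than shut.
Start: joints at [-0.89, 0.04, 0.085, 0, -1.615, -0.334], TCP at [0.204, -0.564, 0.25] pointing down, gripper open.
Joint ranges: [-2.56, 2.56], [-1.29, 2.01], [-1.08, 1.49], [-3.29, 1.98], [-2.81, -0.18], [-2.99, 2.99]. Speed limits (rad/s): [2.57, 2.57, 3.01, 3.14, 3.14, 3.14].

### API

Orientations are given as a unit quaternion [w, x, y, z].
In Python, from workcell import r, get_image, get_calibration gives the robot as it stands.
- The arm moves only by the shell command python3 -m handwheel 'ROWS' [OPENING] [FORCE]. ROWS is JSON, one flat list of numbers, 6 for each row, row after row: the shift along the tool's x, y, z in mm, then the turn, a rotation vector about the tool's x, y, z in rad. In form: [dx, dy, dz, ax, ay, az, dx, dy, dz, ax, ay, az, ...]. A call has 1 to 10 rows; each row shifts and turns the commanded pose from where the row before left it, along the tool's axes as they then stand; what a row does not reach is not made up. A row lasts 1/8 s, in which the tool goes at most 62.5 mm and 10.7 degrees, less where a joint would pass 70% of its speed; a pose out of reach is approached as far as the arm can. A call with a gripper value outside its range is refused whole. OPENING is the opening in per cent of the stroke, from 0 (shut) to 100 (fully open), set as the call begins (- or left out, the last holds). The fingers move at their own pace and stop on an object; FORCE is the grip in N (left out, the last holds). Time passes only in rows, so rows that do not move let the fingers close. It gives the time, the measured TCP pose, the force and the opening at its end, in the units of the state.
- r.sense(): the state, without advancing time (a new reading comes with each control period).
- get_image(name): name is "side" or "top"; returns the picture (420x560x3 uint8, blue, green, red); there is no depth.
- get_calibration(name): a dict with "fx", "fy", "cx", "cy" (pixels), "cam_to_world" (4x4, takes a point from camera to world coordinates). Camera axes: x right, y down, z forward; pixel columns grow to the right and rows downward; lengths in m; the calibration is good to about 2 mm. A picture is of the moment at which its call begins. get_calibration takes no time and is no camera call.
- r.close_job(): hands the job in, once; it reports no verdict.
The state is a dict: "time": time; "q": joint angles; "joint_velocities": joint speeds; "joint_efforts": joint torques, N m; "position": TCP position; "tool_rot": TCP orientation; "ft_force": force on the tool from outside, world axes, zero at the start; "torque": the same for the moment, N m; "width": finger opening in m.
Only numpy, scipy, OpenCV 4.12 (cv2) and the standard library are available. Lean on these libraries where they do the work, as an engineer would, in place of code of your own. Each camera call takes 0.05 s, during which the arm holds its last target.

## Working session

There is one attempt and no reset: what is moved stays moved. The work goes in short steps, Python scripts to look and compute and a shell command to move; the robot and the scene stay as the last step left them, time stands still between calls to the robot, and variables do not carry over. Pictures are saved under pics/ and viewed, and the job is handed in when it is done.

```bash
ls; mkdir -p pics
python3 - <<'E'
from workcell import r,get_image,get_calibration
import cv2
for n in("side","top"):
    cv2.imwrite(f"pics/{n}0.png",get_image(n)); c=get_calibration(n); print(n,c)
print(r.sense())
E
```

```text
pics
side {'fx': 512.1354171874253, 'fy': 512.1354171874253, 'cx': 275.49734714597366, 'cy': 209.75060910752856, 'cam_to_world': array([[ 0.93829733, -0.17800258,  0.2965016 ,  0.31466538],
       [-0.34538008, -0.52602547,  0.77718068, -0.75830178],
       [ 0.01762723, -0.8316323 , -0.55504684,  0.58885948],
       [ 0.        ,  0.        ,  0.        ,  1.        ]])}
top {'fx': 389.5361200652686, 'fy': 389.5361200652686, 'cx': 273.4098125764623, 'cy': 210.80266678487814, 'cam_to_world': array([[ 0.14015277, -0.96630479,  0.21589872,  0.42877343],
       [-0.99011408, -0.13801035,  0.02504492, -0.09712884],
       [ 0.00559523, -0.21727448, -0.97609451,  0.72864265],
       [ 0.        ,  0.        ,  0.        ,  1.        ]])}
{'time': 0.1, 'q': array([-8.90295695e-01,  4.07513099e-02,  8.38870680e-02, -3.63785475e-04,
       -1.61551415e+00, -3.33725668e-01]), 'joint_velocities': array([-0.00033906, -0.00104031,  0.00100263,  0.00145597, -0.00020356,
       -0.00044944]), 'joint_efforts': array([-4.73994442e-03, -3.69348335e+01,  3.48277438e+01,  6.95186689e+00,
       -4.58777358e-03,  8.58926882e-06]), 'position': array([ 0.20389604, -0.56400299,  0.24937469]), 'tool_rot': array([-2.25321990e-04, -1.72527833e-01,  9.85004309e-01,  7.79734504e-04]), 'ft_force': array([-0.13919043,  0.71297674,  0.38850994]), 'torque': array([ 0.0266182 , -0.00928927,  0.02673801]), 'width': 0.08518408226252672}
```

View pics/side0.png

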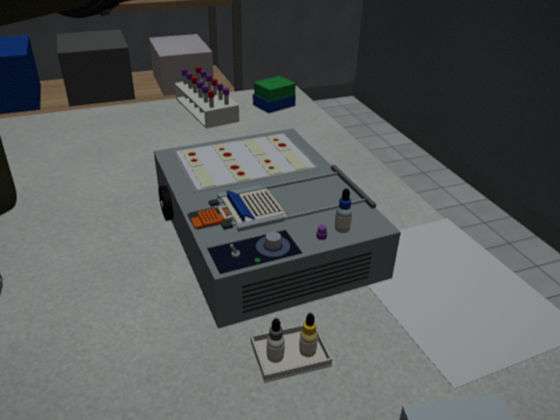

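View pics/top0.png

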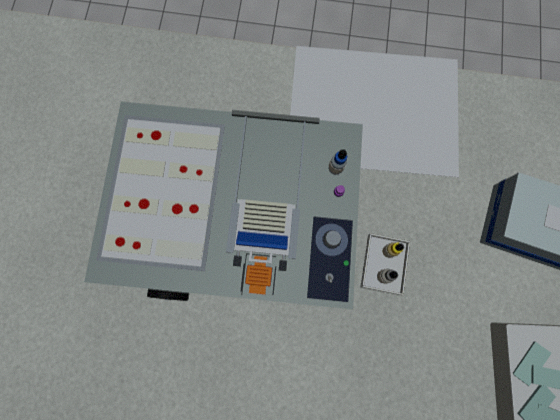

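Both views show the viewer. In the top picture the orange tab is at (258,275), the blue ridge at (262,241), the white lid at (265,220) and the rear deck above it at (272,160). The blue bottle is at (338,162) and the cap at (339,191).

```bash
cat > h.py <<'E'
import numpy as np,cv2
from workcell import r,get_image,get_calibration
def cast(n,uv,z):
    c=get_calibration(n);T=c["cam_to_world"];u,v=uv
    d=T[:3,:3]@np.array([(u-c["cx"])/c["fx"],(v-c["cy"])/c["fy"],1]);o=T[:3,3]
    return o+d*(z-o[2])/d[2]
def proj(n,P):
    c=get_calibration(n);T=c["cam_to_world"];p=T[:3,:3].T@(np.asarray(P)-T[:3,3])
    return np.array([c["fx"]*p[0]/p[2]+c["cx"],c["fy"]*p[1]/p[2]+c["cy"]])
E
python3 - <<'E'
from h import *
for n in("top","side"):
    im=cv2.imread(f"pics/{n}0.png");hsv=cv2.cvtColor(im,cv2.COLOR_BGR2HSV)
    for nm,lo,hi,z in(("orange",(5,150,120),(18,255,255),.113),("blue",(105,120,70),(125,255,255),.12)):
        m=cv2.inRange(hsv,lo,hi)
        cs,_=cv2.findContours(m,cv2.RETR_EXTERNAL,cv2.CHAIN_APPROX_NONE)
        for c in cs:
            if cv2.contourArea(c)<50: continue
            b=cv2.minAreaRect(c); bp=cv2.boxPoints(b)
            if b[0][0]<200 or b[0][0]>300: continue
            print(n,nm,cv2.contourArea(c),np.round(b[0],1),np.round(cast(n,b[0],z),4))
            for p in bp: print("   ",np.round(p,1),np.round(cast(n,p,z)[:2],4))
# viewer deck outline corners from top
im=cv2.imread("pics/top0.png")
cv2.imwrite("pics/topz.png",cv2.resize(im[90:310,200:370],None,fx=4,fy=4,interpolation=cv2.INTER_CUBIC)[280:880])
im=cv2.imread("pics/side0.png")
cv2.imwrite("pics/sidez.png",cv2.resize(im[160:290,150:350],None,fx=4,fy=4,interpolation=cv2.INTER_CUBIC))
for p in((121,102),(362,124),(353,308),(86,282)): print(p,np.round(cast("top",p,.11),4))
E
```

```text
top orange 582.0 [258.5 278. ] [ 0.4554 -0.0734  0.113 ]
    [246. 263.] [ 0.4756 -0.0505]
    [271. 263.] [ 0.4812 -0.0894]
    [271. 293.] [ 0.4355 -0.0959]
    [246. 293.] [ 0.4301 -0.0576]
top blue 589.5 [261.4 240. ] [ 0.5141 -0.0694  0.12  ]
    [235.6 243.9] [ 0.5024 -0.0302]
    [236.9 231.1] [ 0.5227 -0.0289]
    [287.2 236.1] [ 0.5259 -0.1088]
    [285.9 248.9] [ 0.5056 -0.1095]
side orange 100.0 [210.5 215.5] [ 0.462  -0.0738  0.113 ]
    [198.5 211.9] [ 0.4458 -0.0571]
    [219.4 206.6] [ 0.4826 -0.0529]
    [222.5 219.1] [ 0.4779 -0.0901]
    [201.6 224.4] [ 0.4424 -0.0936]
side blue 196.0 [239.7 204. ] [ 0.5143 -0.0664  0.12  ]
    [226.4 191.1] [ 0.5043 -0.0195]
    [233.2 186.6] [ 0.5198 -0.0089]
    [253. 217.] [ 0.5235 -0.1099]
    [246.2 221.5] [ 0.5093 -0.1183]
(121, 102) [0.7193 0.2069 0.11  ]
(362, 124) [ 0.738  -0.2102  0.11  ]
(353, 308) [ 0.4308 -0.2244  0.11  ]
(86, 282) [0.4117 0.1921 0.11  ]
```

View pics/topz.png

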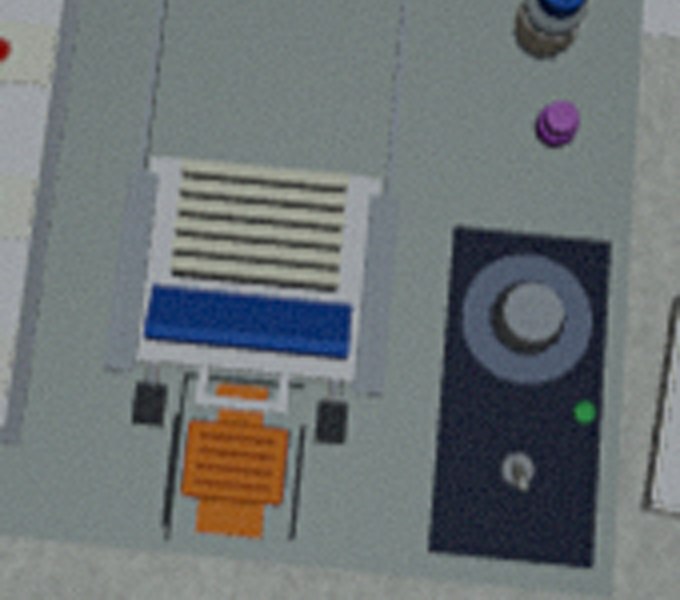

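View pics/sidez.png

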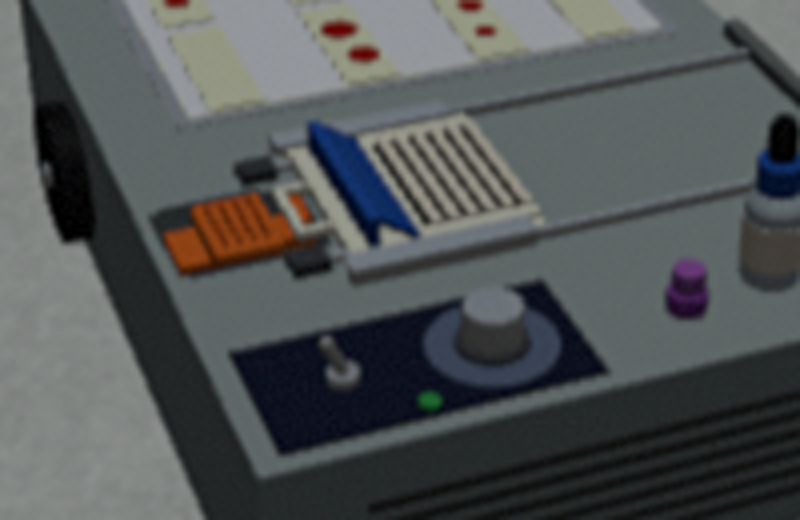

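The deck corners give a yaw of about 2.65° and an origin near (0.583, -0.069). The outline comes out at 308 x 418 mm, against 310 x 420 given. Next I'll refine the pad and ridge points and check the bottle's clearance.

```bash
cat >> h.py <<'E'
yaw=np.deg2rad(2.65);O=np.array([.5827,-.0686])
R2=np.array([[np.cos(yaw),-np.sin(yaw)],[np.sin(yaw),np.cos(yaw)]])
def V(p): return R2.T@(np.asarray(p)[:2]-O)*1000   # world->viewer mm
def tcp():
    s=r.sense();print("t",round(s["time"],2),"z",round(s["position"][2]*1000,1),"viewer mm",np.round(V(s["position"]),1),"F",np.round(s["ft_force"],1),"w",round(s["width"]*1000,1))
    from scipy.spatial.transform import Rotation as Ro
    w,x,y,z=s["tool_rot"];M=Ro.from_quat([x,y,z,w]).as_matrix();print("tool y heading deg (want 92.65)",np.round(np.rad2deg(np.arctan2(M[1,1],M[0,1])),2),"z",np.round(M[:,2],3))
E
python3 - <<'E'
from h import *
g=lambda u,v:(200+u/4,160+v/4)
P=[g(*p) for p in((190,420),(290,430),(282,505),(183,493))]
print("pad",[np.round(V(cast("top",p,.114)),1) for p in P],np.round(np.mean([V(cast("top",p,.114)) for p in P],0),1))
for nm,p,z in(("ridge low L",g(146,338),.117),("ridge low R",g(350,357),.117),("lid far L",g(152,158),.116),("lid far R",g(382,180),.116),("plate near L",g(137,358),.116),("rail L near",g(107,366),.118),("rail R near",g(382,393),.118),("cap",g(557,130),.12),("bottle foot",g(545,50),.115)):
    print(nm,np.round(V(cast("top",p,z)),1))
for nm,p in(("pad",(-124,0,.114)),("tail",(-102.5,0,.113))):
    w=R2@np.array(p[:2])/1000+O; print(nm,w,"side zoom px",(proj("side",[*w,p[2]])-[150,160])*4)
tcp()
E
python3 -m handwheel '[0,0,0,0,0,0.15, 0,0,0,0,0,0.15, 0,0,0,0,0,0, 0,0,0,0,0,0]' 0 20; python3 -c "
from h import *;tcp()"
```

```text
pad [array([-109.1,   20.3]), array([-109.2,  -19.1]), array([-138.2,  -18.7]), array([-137.3,   20. ])] [-123.5    0.6]
ridge low L [-79.   40.9]
ridge low R [-78.8 -39.9]
lid far L [-5.8 47. ]
lid far R [ -6.  -46.6]
plate near L [-87.1  43.6]
rail L near [-91.5  54.7]
rail R near [-91.8 -53.5]
cap [  20.5 -115.3]
bottle foot [  55.7 -109.1]
pad [ 0.45883261 -0.07433311] side zoom px [234.69322527 222.13465175]
tail [ 0.48030961 -0.07333906] side zoom px [285.07227994 213.41038026]
t 0.1 z 249.4 viewer mm [-401.3 -477.4] F [-0.1  0.7  0.4] w 85.2
tool y heading deg (want 92.65) 109.87 z [-0.001  0.001 -1.   ]
time: 0.6
position: [0.2039, -0.5642, 0.25]
tool_rot: [-0.0, -0.025, 1.0, 0.0]
ft_force: [0.1, 1.1, -0.1]
width: 0.0122
t 0.6 z 250.0 viewer mm [-401.3 -477.5] F [ 0.1  1.1 -0.1] w 12.2
tool y heading deg (want 92.65) 92.84 z [-0.     0.001 -1.   ]
```

Every measured point agrees with the given sizes to about 2 mm. The bottle is 109 mm right of the lane, so the gripper clears it. Moving above the pad.

```bash
python3 -m handwheel '[-28,48,0,0,0,0,-28,48,0,0,0,0,-28,48,0,0,0,0,-28,48,0,0,0,0,-28,48,0,0,0,0,-28,48,0,0,0,0,-28,48,0,0,0,0,-28,48,0,0,0,0,-28,48,0,0,0,0,-28,46,0,0,0,0]'; python3 -c "
from h import *;tcp()"
```

```text
time: 1.85
position: [0.4618, -0.0718, 0.2507]
tool_rot: [0.0, -0.025, 1.0, 0.0]
ft_force: [0.1, -0.7, 0.1]
width: -0.0
t 1.85 z 250.7 viewer mm [-120.9    2.4] F [ 0.1 -0.7  0.1] w -0.0
tool y heading deg (want 92.65) 92.85 z [ 0.001  0.    -1.   ]
```

```bash
python3 -m handwheel '[3,-2,-0,0,0,0,0,0,35,0,0,0,0,0,35,0,0,0,0,0,25,0,0,0,0,0,0,0,0,0,0,0,0,0,0,0]'
python3 - <<'E'
from h import *
tcp()
for n in("side","top"):
    im=get_image(n); c=im[110:260,140:340] if n=="side" else im[150:300,180:380]
    cv2.imwrite(f"pics/{n}1.png",cv2.resize(c,None,fx=4,fy=4,interpolation=cv2.INTER_CUBIC))
E
```

```text
time: 2.6
position: [0.4588, -0.0763, 0.1569]
tool_rot: [0.001, -0.024, 1.0, -0.0]
ft_force: [0.5, -0.2, 0.6]
width: 0.0001
t 2.6 z 156.9 viewer mm [-124.1   -1.9] F [ 0.5 -0.2  0.6] w 0.1
tool y heading deg (want 92.65) 92.7 z [ 0.002 -0.    -1.   ]
```

View pics/side1.png

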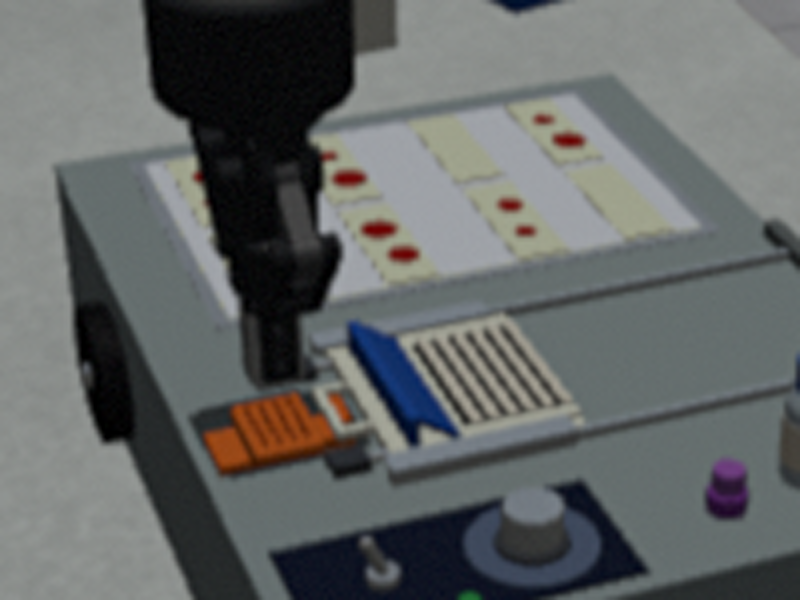

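View pics/top1.png

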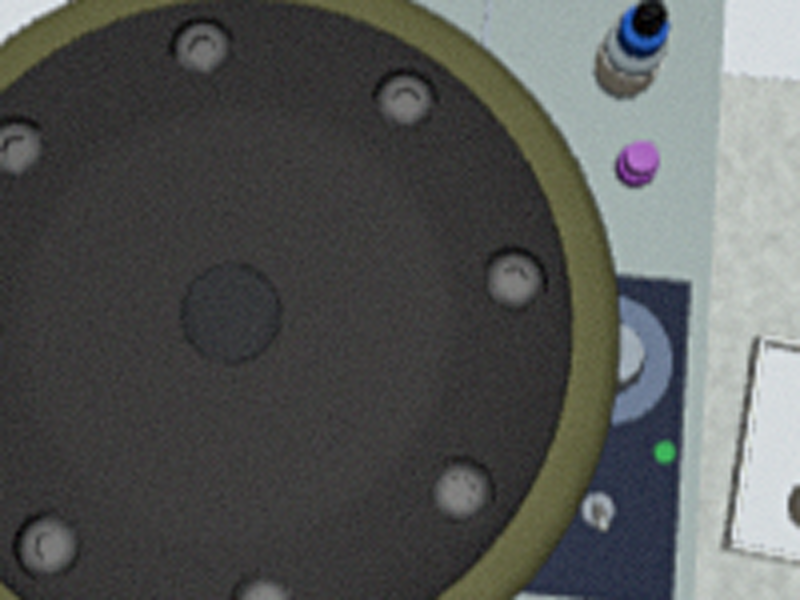

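The side view shows the fingertip at (270,380), above the orange pad at (280,420) and with about 24 mm to go. The top view is hidden by the wrist. Pressing down in small steps.

```bash
python3 -m handwheel '[0,2,10,0,0,0,0,0,10,0,0,0,0,0,3,0,0,0,0,0,2,0,0,0,0,0,0,0,0,0]'; python3 -c "
from h import *;tcp()"
```

```text
time: 3.32
position: [0.4588, -0.0736, 0.1313]
tool_rot: [0.001, -0.024, 1.0, 0.0]
ft_force: [-1.4, 2.5, 4.7]
width: 0.0002
t 3.33 z 131.3 viewer mm [-124.     0.7] F [-1.4  2.5  4.7] w 0.2
tool y heading deg (want 92.65) 92.71 z [ 0.002  0.    -1.   ]
```

```bash
python3 -m handwheel '[0,0,1,0,0,0,0,0,1,0,0,0,0,0,0,0,0,0,0,0,0,0,0,0,0,0,0,0,0,0]'
python3 - <<'E'
from h import *
tcp()
im=get_image("side"); c=im[110:260,140:340]
cv2.imwrite("pics/side2.png",cv2.resize(c,None,fx=4,fy=4,interpolation=cv2.INTER_CUBIC))
E
```

```text
time: 3.95
position: [0.4592, -0.0737, 0.1303]
tool_rot: [0.002, -0.024, 1.0, -0.0]
ft_force: [-1.6, 2.3, 8.0]
width: 0.0002
t 3.95 z 130.3 viewer mm [-123.6    0.6] F [-1.6  2.3  8. ] w 0.2
tool y heading deg (want 92.65) 92.72 z [ 0.003  0.    -1.   ]
```

View pics/side2.png

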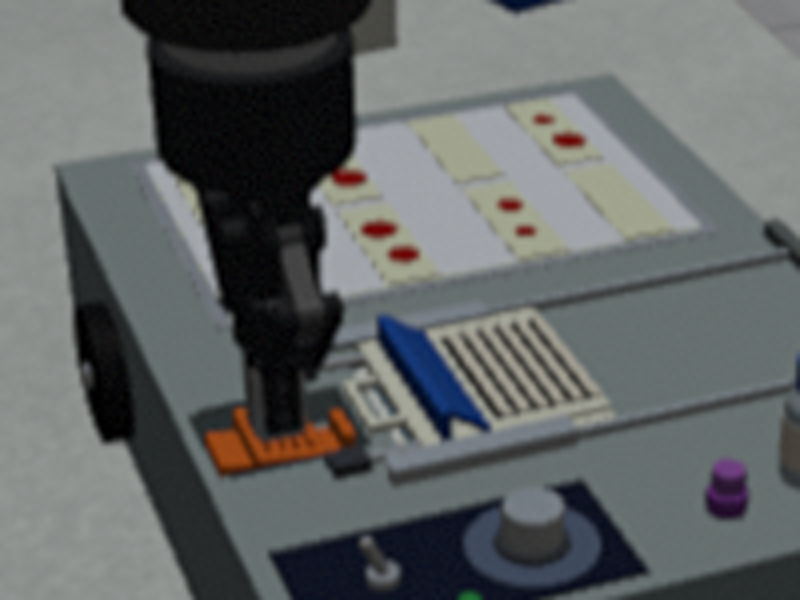

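The lid has sprung forward, clear of the tooth. The ridge has moved from (400,380) to (430,370) and there is a gap behind the catch loop at (370,400). The pad is held down with 8 N. Raising the tip to about 10 mm above the deck, which is above the plate and level with the ridge face.

```bash
python3 -m handwheel '[0,0,-5,0,0,0,0,0,-5,0,0,0,0,0,0,0,0,0,0,0,0,0,0,0]'
python3 - <<'E'
from h import *
tcp()
im=get_image("side");cv2.imwrite("pics/side3.png",cv2.resize(im[160:235,200:320],None,fx=6,fy=6,interpolation=cv2.INTER_CUBIC))
hsv=cv2.cvtColor(im,cv2.COLOR_BGR2HSV);m=cv2.inRange(hsv,(105,120,70),(125,255,255));m[:,:200]=0;m[:,300:]=0;m[:150]=0;m[260:]=0
c=max(cv2.findContours(m,cv2.RETR_EXTERNAL,cv2.CHAIN_APPROX_NONE)[0],key=cv2.contourArea);b=cv2.minAreaRect(c)
print(b, V(cast("side",b[0],.12)),"at start", V(cast("side",(239.7,204),.12)))
E
```

```text
time: 4.5
position: [0.4581, -0.0738, 0.1378]
tool_rot: [-0.0, -0.023, 1.0, 0.0]
ft_force: [0.3, 0.2, -0.4]
width: 0.0002
t 4.5 z 137.8 viewer mm [-124.7    0.5] F [ 0.3  0.2 -0.4] w 0.2
tool y heading deg (want 92.65) 92.68 z [-0.001  0.    -1.   ]
((247.39144897460938, 202.9295654296875), (37.05189895629883, 7.833280563354492), 54.782405853271484) [-55.072449     3.86378903] at start [-68.19171766   5.4455108 ]
```

View pics/side3.png

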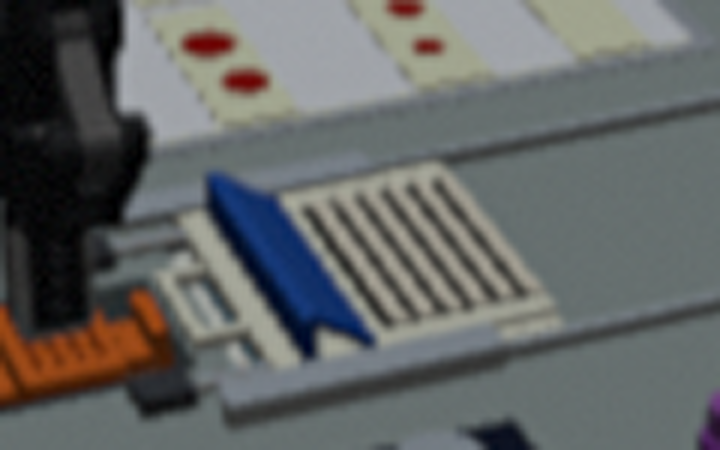

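The lid is free and has moved 13 mm, so the ridge face is at about x = -66. I'll raise a further 3 mm and move forward to touch the ridge.

```bash
python3 -m handwheel '[0,0,-3,0,0,0,-10,0,0,0,0,0,-12,0,0,0,0,0,-12,0,0,0,0,0,-8,0,0,0,0,0,-3,0,0,0,0,0,0,0,0,0,0,0]'; python3 -c "
from h import *;tcp()"
```

```text
time: 5.42
position: [0.5032, -0.0717, 0.1411]
tool_rot: [-0.0, -0.023, 1.0, 0.0]
ft_force: [0.3, 0.4, -0.3]
width: 0.0
t 5.42 z 141.1 viewer mm [-79.5   0.6] F [ 0.3  0.4 -0.3] w 0.0
tool y heading deg (want 92.65) 92.68 z [-0.001 -0.    -1.   ]
```

```bash
python3 -m handwheel '[-3,0,0,0,0,0,-3,0,0,0,0,0,-4,0,0,0,0,0,-4,0,0,0,0,0,-4,0,0,0,0,0,-4,0,0,0,0,0]'
python3 - <<'E'
from h import *
tcp()
im=get_image("side");cv2.imwrite("pics/side4.png",cv2.resize(im[140:240,200:360],None,fx=5,fy=5,interpolation=cv2.INTER_CUBIC))
E
```

```text
time: 6.18
position: [0.5255, -0.0707, 0.1414]
tool_rot: [-0.0, -0.023, 1.0, -0.0]
ft_force: [-2.2, 0.2, 1.7]
width: -0.0004
t 6.17 z 141.4 viewer mm [-57.3   0.5] F [-2.2  0.2  1.7] w -0.4
tool y heading deg (want 92.65) 92.68 z [-0. -0. -1.]
```

View pics/side4.png

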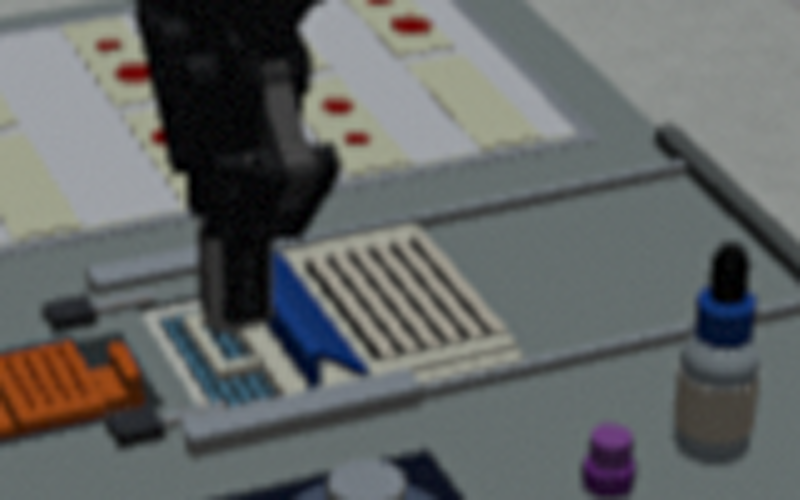

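Contact is good: about 2 N, tip against the ridge at (270,310), and the lid is sliding level with the blue filter appearing behind it at (210,370). Continuing the push.

```bash
python3 -m handwheel '[-6,0,0,0,0,0,-6,0,0,0,0,0,-6,0,0,0,0,0,-6,0,0,0,0,0,-6,0,0,0,0,0,-6,0,0,0,0,0,-6,0,0,0,0,0,-6,0,0,0,0,0,-6,0,0,0,0,0,-6,0,0,0,0,0]'
python3 - <<'E'
from h import *
tcp()
im=get_image("side");cv2.imwrite("pics/side5.png",cv2.resize(im[130:240,200:380],None,fx=4,fy=4,interpolation=cv2.INTER_CUBIC))
E
```

```text
time: 7.48
position: [0.5855, -0.0678, 0.1412]
tool_rot: [-0.0, -0.023, 1.0, 0.0]
ft_force: [-1.8, -0.1, 1.4]
width: 0.0001
t 7.47 z 141.2 viewer mm [2.9 0.6] F [-1.8 -0.1  1.4] w 0.1
tool y heading deg (want 92.65) 92.68 z [-0.  0. -1.]
```

View pics/side5.png

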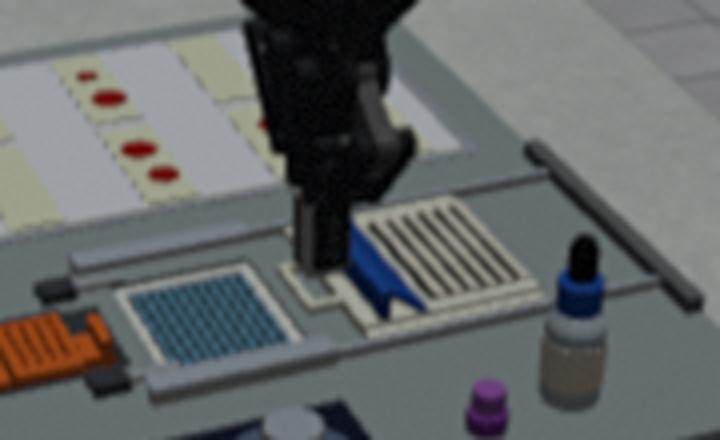

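The filter at (210,310) is uncovered and the lid is straight. The ridge is near x = +14, so 22 mm more brings it to the landing point. Then I'll back off and rise.

```bash
python3 -m handwheel '[-6,0,0,0,0,0,-6,0,0,0,0,0,-5,0,0,0,0,0,-3,0,0,0,0,0,-2,0,0,0,0,0,0,0,0,0,0,0]'; python3 -c "
from h import *;tcp()"
python3 -m handwheel '[2,0,0,0,0,0,4,0,0,0,0,0,0,0,-8,0,0,0,0,0,-30,0,0,0,0,0,-40,0,0,0,0,0,-40,0,0,0,45,0,0,0,0,0,50,0,0,0,0,0,50,0,0,0,0,0,50,0,0,0,0,0]'
python3 -m handwheel '[50,-10,0,0,0,0,50,-10,0,0,0,0,20,0,0,0,0,0,0,0,0,0,0,0]'
python3 - <<'E'
from h import *
tcp()
im=get_image("side");cv2.imwrite("pics/side6.png",cv2.resize(im[130:260,180:380],None,fx=4,fy=4,interpolation=cv2.INTER_CUBIC))
im=get_image("top");cv2.imwrite("pics/top6raw.png",im);cv2.imwrite("pics/top6.png",cv2.resize(im[100:300,170:420],None,fx=3,fy=3,interpolation=cv2.INTER_CUBIC))
E
```

```text
time: 8.28
position: [0.6073, -0.0668, 0.1413]
tool_rot: [0.0, -0.023, 1.0, 0.0]
ft_force: [-0.4, 0.5, 0.7]
width: -0.0006
t 8.28 z 141.3 viewer mm [24.6  0.6] F [-0.4  0.5  0.7] w -0.6
tool y heading deg (want 92.65) 92.68 z [ 0.  0. -1.]
time: 9.52
position: [0.4048, -0.0766, 0.26]
tool_rot: [0.001, -0.023, 1.0, 0.0]
ft_force: [-0.3, 1.0, 1.7]
width: 0.0002
time: 10.02
position: [0.2869, -0.102, 0.2607]
tool_rot: [0.002, -0.024, 1.0, 0.001]
ft_force: [0.3, -0.2, -0.1]
width: -0.0
t 10.03 z 260.7 viewer mm [-297.   -19.7] F [ 0.3 -0.2 -0.1] w -0.0
tool y heading deg (want 92.65) 92.71 z [ 0.005  0.002 -1.   ]
```

View pics/side6.png

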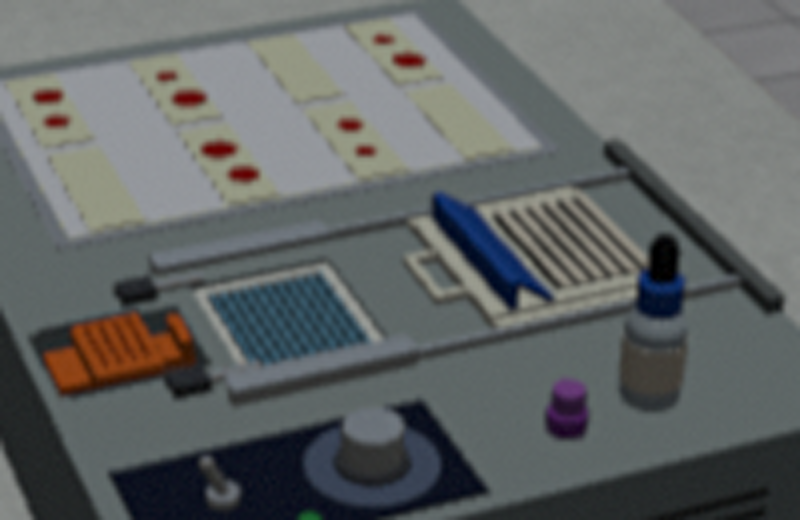

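View pics/top6.png

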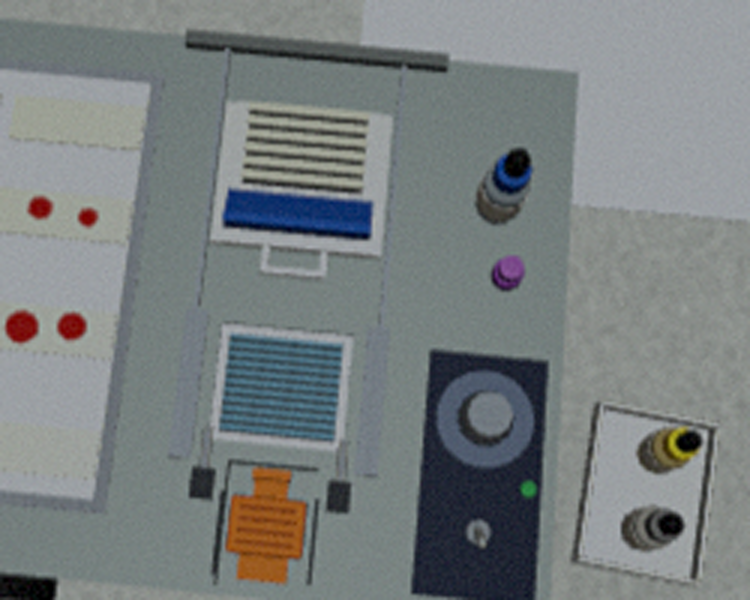

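The lid lies flat and square on the rear deck, and the filter is fully uncovered. The bottles and cap are all standing. Before handing in, I'll check the numbers.

Run:
```python
from h import *
g=lambda u,v:(170+u/3,100+v/3)
for nm,p,z in(("tail",g(293,275),.113),("left",g(211,239),.112),("right",g(382,255),.112)): print(nm,np.round(V(cast("top",p,z)),1))
a=cv2.imread("pics/top0.png");b=cv2.imread("pics/top6raw.png")
d=cv2.absdiff(a,b).max(2)
for nm,(x0,y0,x1,y1) in(("blue/cap",(325,145,352,200)),("tray",(362,232,412,296))): print(nm,d[y0:y1,x0:x1].mean(),(d[y0:y1,x0:x1]>60).sum())
r.close_job();tcp()
```

```text
tail [12.7  0.5]
left [29.1 47.4]
right [ 29. -47.]
blue/cap 4.5144781144781145 0
tray 4.129375 0
the job is handed in; nothing more can be done
the job is handed in; nothing more can be done
```

The filter is open: the lid is off its seat and lies flat on the rear deck, and I handed the job in at about 10 s of the 35 s allowed. The interface gives no verdict.

**What I did:** I pressed the orange tab with the closed fingertips at about 8 N. The lid sprang forward 13 mm. I then pushed its blue ridge about 100 mm straight back with roughly 2 N, backed off, rose and moved clear.

**Last checks, in the viewer's frame:**

| Point | Measured x (mm) | Needed x (mm) |
|---|---|---|
| Lid tail | +13 | above -14 |
| Left near corner | +29 | above -12 |
| Right near corner | +29 | above -12 |

- **Lid:** it is square to the lane and looks flat in both views; I did not measure its height or tilt.
- **Bottles and cap:** the top pictures from start and end show no change at any bottle or the cap.
- **Robot:** it was clear of everything.

I did not read the tab's angle directly. I judged it fully pressed by the fingertip height and by the lid releasing. No check failed or disagreed.

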